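# Tip the washed tub mouth-down into its draining pocket

## Task

One of the two washed food tubs (open boxes, with a lip at the mouth) stands on its end between the two pockets of the draining tray. Lay it mouth-down in a pocket, fully home and flat on the pocket's floor (tipping it over towards its mouth and pushing it in will do). Leave the other tub and the two glasses on the rear ledge standing where they are.

Things in the scene. Friction and masses are not known exactly. Their poses are not given: they have to be found in the camera images.
- tray: Fixed cream draining tray, 202 x 336 mm. Origin: on the counter, under the middle of the place between the pockets; x away from the robot, y left. All ledges 16 mm above the counter: middle one y -55 to 55 mm, front strip x -49 to -37, rear one x 37 to 152 (near x 105 stand the glasses, left, and spare tub, right). Outer end walls 8 mm thick, 28 mm above the counter.
- pocket_left (a point): Centre of the floor of the left (+y) pocket, 6 mm above the counter, 107.5 mm from the tray's origin; axes as the tray's. The pocket is a rectangle 75 mm in x by 105 mm in y, 10 mm deep below the ledges, its outer end (y) closed by the end wall.
- pocket_right (a point): The same for the right (-y) pocket, of the same size.
- tub_a: Open white plastic tub, 95 mm long, 53 mm wide (67 over the 4 mm thick lips along the mouth's two long edges), 42 mm deep, walls 3, about 90 g, first standing on a small end. Origin: centre of that end. z along the length (up at first), x along the width; the open mouth faces own +y, 21 mm from the origin, the closed bottom the other way. Either tub may be the one between the pockets.
- tub_b: Open white plastic tub, 95 mm long, 53 mm wide (67 over the 4 mm thick lips along the mouth's two long edges), 42 mm deep, walls 3, about 90 g, first standing on a small end. Origin: centre of that end. z along the length (up at first), x along the width; the open mouth faces own -y, 21 mm from the origin, the closed bottom the other way. Either tub may be the one between the pockets.
- tub_a_mouth (a point): Centre of the mouth opening of tub_a, in the plane of its rim (own offset 0, 21, 47.5 mm).
- tub_b_mouth (a point): Centre of the mouth opening of tub_b, in the plane of its rim (own offset 0, -21, 47.5 mm).
- glass_left: Drinking glass draining upside down on the tray's rear ledge, 62 mm wide at its rim (below), 85 mm tall; the left one of the two. Origin: centre of its lower side.
- glass_right: Drinking glass draining upside down on the tray's rear ledge, 62 mm wide at its rim (below), 85 mm tall; the right one of the two. Origin: centre of its lower side.
There are look-alikes about, which are no part of the job. Leave any purple look-alike of the tub_b alone. Leave any blue or purple look-alike of the tub_a alone.

How it is judged:
By the outcome, as a careful person would: the job done as asked, in the order asked, and still so for the second after the job is handed in, with the robot touching nothing.
It also fails if it takes over 58 s, if anything falls off the work surface, if the arm or the gripper's body presses on something with over 40 N, if the wrist force passes 120 N, or if a joint passes its speed limit or range.

## Robot

A 6-joint arm with a two-finger parallel gripper is mounted at the origin on the work surface. World frame = base frame: x ahead of the robot, y to its left, z up, the work surface at z = 0. Lengths are in m, angles in rad, forces in N, time in s.
With the tool pointing down it reaches from about 0.425 to 1.125 m from the base axis. Payload 14.9 kg.
Tool frame: the origin (TCP) lies midway between the tips of the shut fingers; the grasp point (between the pads) lies 19 mm behind it; z points along the fingers, y is the line along which they close (so a half turn about z gives the same grasp; the last joint's range is limited). The gripper opens to 91 mm and grips with 3 to 60 N. Pads are 32 mm wide; open, the fingers measure 118 mm over their backs; the gripper's body (76 mm by 178 mm) begins 60 mm behind the grasp point.
Start: joints at [1.068, 0.379, 1.734, -0, 1.028, -0.033], TCP at [0.317, 0.624, 0.214] pointing down, gripper open.
Joint ranges: [-2.77, 2.77], [-0.74, 2.19], [0, 2.66], [-1.06, 4.2], [0.31, 2.87], [-3.08, 3.08]. Speed limits (rad/s): [1.89, 1.89, 2.39, 3.14, 3.14, 3.14].

## Interface

Orientations are given as a unit quaternion [w, x, y, z].
In Python, from workcell import ctrl gives the robot as it stands.
- The arm moves only by the tool move_arm, never from a script. Its argument "rows" is a list of rows, each a list of 5 numbers: the finger opening in m, from 0 to 0.0912, then the shift along the world's x, y, z in m, then the turn about the world's z in degrees. A call has 1 to 10 rows; each row is the pose to reach, as a shift and turn from the pose commanded when the call began; what a row does not reach only later rows make up. A row lasts 1/12 s, in which the tool goes at most 41.7 mm and 7.16 degrees, less where a joint would pass 70% of its speed; a pose out of reach is approached as far as the arm can. A call with a gripper value outside its range is refused whole. The fingers move at their own pace and stop on an object; the grip force is fixed at half the most. Time passes only in rows, so rows that repeat a pose let the fingers close. It gives the time, the measured TCP pose, the force, the opening and the grip force at its end, in the units of the state.
- ctrl.get_state(): the state, without advancing time (a new reading comes with each control period).
- ctrl.snapshot(name): name is "scene" or "top"; returns the picture (420x560x3 uint8, red, green, blue); there is no depth.
- ctrl.camera_params(name): a dict with "K" (3x3 intrinsics, pixels), "distortion" ([k1, k2, p1, p2, k3] as OpenCV has them; the pictures are not rectified), "xyz" and "attitude" of the camera in the world. Camera axes: x right, y up, looking along -z (the intrinsics and any distortion apply to the point x, -y, -z); pixel columns grow to the right and rows downward; lengths in m; the calibration is good to about 2 mm. A picture is of the moment at which its call begins. camera_params takes no time and is no camera call.
- ctrl.job_done(): hands the job in; it is judged then, once.
The state is a dict: "clock": time; "qpos": joint angles; "qd": joint speeds; "tau": joint torques, N m; "eef_pos": TCP position; "tool_rot": TCP orientation; "force": force on the tool from outside, world axes, zero at the start; "wrist_torque": the same for the moment, N m; "gripper_width": opening from 0.0 (shut) to 1.0 (fully open); "finger_force": force on a finger pad.
Only numpy, scipy, OpenCV 4.12 (cv2) and the standard library are available. Lean on these libraries where they do the work, as an engineer would, in place of code of your own. Each camera call takes 0.05 s, during which the arm holds its last target. There are 200 camera calls.

## Working session

There is one attempt and no reset: what is moved stays moved. The work goes in short steps, Python scripts to look and compute and a tool call to move; the robot and the scene stay as the last step left them, time stands still between calls to the robot, and variables do not carry over. Pictures are saved under pics/ and viewed, at most 10 in all, crops included, and the job is handed in when it is done.

Besides the shell and the picture viewer there is one more tool, called in YAML: its name, and indented under it one key for each argument. move_arm: Moves the arm, as the interface text tells. Its arguments: {"type":"object","properties":{"rows":{"type":"array"}},"required":["rows"]}

```bash
mkdir -p pics; cat > h.py <<'E'
import numpy as np, cv2
from scipy.spatial.transform import Rotation as R
from workcell import ctrl
def cam(n):
    p=ctrl.camera_params(n); q=p['attitude']
    M=R.from_quat([q[1],q[2],q[3],q[0]]).as_matrix() if np.size(q)==4 else np.array(q)
    return np.array(p['K'],float),np.array(p['distortion'],float),np.array(p['xyz'],float),M
def ray(n,uv):
    K,D,c,M=cam(n); u=cv2.undistortPoints(np.array(uv,float).reshape(-1,1,2),K,D).reshape(-1,2)
    return c,(M@np.c_[u[:,0],-u[:,1],-np.ones(len(u))].T).T
def onz(n,uv,z):
    c,d=ray(n,uv); return c+d*((z-c[2])/d[:,2])[:,None]
def proj(n,P):
    K,D,c,M=cam(n); q=(np.array(P,float).reshape(-1,3)-c)@M; q=q*[1,-1,-1]
    return cv2.projectPoints(q,np.zeros(3),np.zeros(3),K,D)[0].reshape(-1,2)
def snap(n,f):
    im=ctrl.snapshot(n); cv2.imwrite('pics/'+f,im[:,:,::-1]); return im
E
python3 -c "
from h import *
snap('top','t0.png');snap('scene','s0.png')
for n in('top','scene'): print(ctrl.camera_params(n))
print(ctrl.get_state())"
```

```text
{'K': array([[545.06821017,   0.        , 285.56224373],
       [  0.        , 545.06821017, 203.73359183],
       [  0.        ,   0.        ,   1.        ]]), 'distortion': array([-0.09719389,  0.        ,  0.        ,  0.        ,  0.        ]), 'xyz': array([ 0.30080563, -0.05535646,  1.24491622]), 'attitude': array([-0.69405484, -0.06597306,  0.06906949,  0.71355788])}
{'K': array([[539.93129948,   0.        , 281.47851414],
       [  0.        , 539.93129948, 207.88482514],
       [  0.        ,   0.        ,   1.        ]]), 'distortion': array([0.03409591, 0.        , 0.        , 0.        , 0.        ]), 'xyz': array([ 1.14692555, -0.28733799,  1.04858972]), 'attitude': array([0.79294732, 0.23295798, 0.16326153, 0.53880497])}
{'clock': 0.1, 'qpos': array([ 1.06769923e+00,  3.79392055e-01,  1.73470169e+00,  1.47866843e-05,
        1.02848067e+00, -3.32699151e-02]), 'qd': array([ 0.00045628, -0.0027755 , -0.00120934, -0.0009364 ,  0.00049664,
       -0.00024084]), 'tau': array([-4.19921289e-04, -7.65027809e+01, -4.35293305e+01,  6.51308312e-02,
        3.97561316e-02,  1.34869285e-05]), 'eef_pos': array([0.31673071, 0.62386108, 0.21333896]), 'tool_rot': array([-1.36177936e-04,  2.32762638e-01,  9.72533451e-01, -4.71655620e-04]), 'force': array([ 0.02716928, -0.32294944,  0.0728511 ]), 'wrist_torque': array([ 0.02526428, -0.01026586,  0.01253195]), 'finger_force': 0.0, 'gripper_width': 0.9986523915946159}
```

View pics/t0.png

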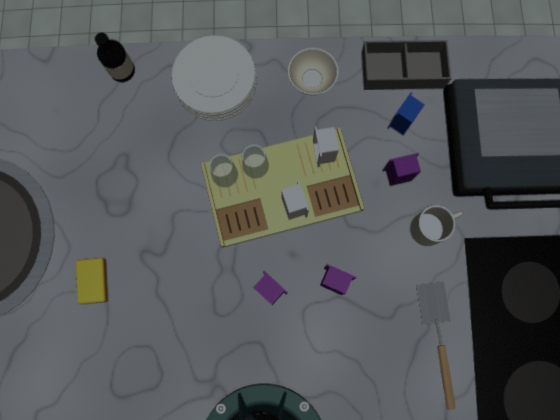

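View pics/s0.png

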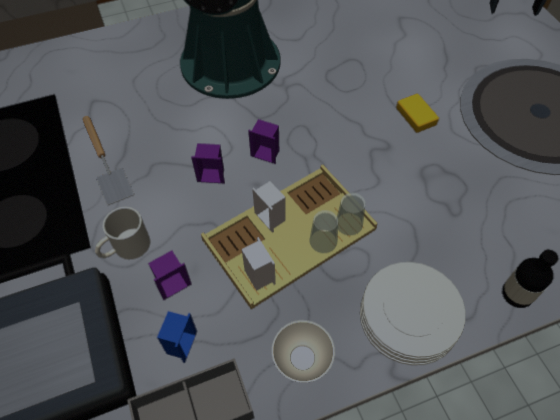

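```bash
python3 -c "
from h import *
t=cv2.imread('pics/t0.png');s=cv2.imread('pics/s0.png')
a=cv2.resize(t[125:250,195:370],(560,400),interpolation=3);b=cv2.resize(s[160:310,195:385],(0,0),fx=400/150,fy=400/150,interpolation=3)
cv2.imwrite('pics/c0.png',cv2.resize(np.hstack([a[:,:400][:, :],b[:,:400]]),(800,400)))
for n,im in(('top',t),('scene',s)):
  h=cv2.cvtColor(im,cv2.COLOR_BGR2HSV)
  m=cv2.inRange(h,(15,60,120),(35,255,255))
  br=cv2.inRange(h,(5,80,60),(17,255,210))
  for nm,k in(('brown',br),('cream',m)):
    k=cv2.morphologyEx(k,cv2.MORPH_CLOSE,np.ones((7,7)))
    for c in cv2.findContours(k,0,2)[0]:
      A=cv2.contourArea(c)
      if A>300:
        bx=cv2.boxPoints(cv2.minAreaRect(c)); print(n,nm,A,bx.round(1).tolist(),onz(n,bx,.006 if nm=='brown' else .02)[:,:2].round(3).tolist(), onz(n,[bx.mean(0)],.006)[0].round(4))
"
```

```text
top brown 398.0 [[437.0, 346.29998779296875], [444.70001220703125, 345.1000061035156], [454.79998779296875, 407.70001220703125], [447.1000061035156, 408.8999938964844]] [[0.207, -0.394], [0.209, -0.411], [0.071, -0.425], [0.07, -0.408]] [ 0.1388 -0.4093  0.006 ]
top brown 1266.5 [[215.8000030517578, 210.3000030517578], [259.1000061035156, 199.10000610351562], [266.70001220703125, 228.3000030517578], [223.39999389648438, 239.5]] [[0.53, 0.098], [0.553, -0.003], [0.484, -0.019], [0.461, 0.08]] [0.5069 0.0389 0.006 ]
top brown 1212.0 [[307.3999938964844, 186.6999969482422], [349.79998779296875, 175.39999389648438], [357.6000061035156, 204.3000030517578], [315.20001220703125, 215.60000610351562]] [[0.58, -0.116], [0.604, -0.217], [0.535, -0.231], [0.511, -0.132]] [ 0.5571 -0.1738  0.006 ]
top cream 1042.0 [[75.5999984741211, 259.6000061035156], [101.80000305175781, 258.6000061035156], [103.5, 301.29998779296875], [77.30000305175781, 302.29998779296875]] [[0.421, 0.418], [0.423, 0.357], [0.326, 0.35], [0.325, 0.41]] [0.3744 0.3886 0.006 ]
top cream 9916.0 [[200.3000030517578, 163.39999389
[... 504 characters left out ...]
.6999969482422], [325.70001220703125, 171.3000030517578], [338.70001220703125, 193.6999969482422], [301.79998779296875, 215.10000610351562]] [[0.479, -0.015], [0.454, 0.091], [0.525, 0.092], [0.548, -0.011]] [0.5024 0.0387 0.006 ]
scene cream 8834.5 [[201.10000610351562, 233.60000610351562], [330.6000061035156, 150.89999389648438], [377.5, 224.3000030517578], [248.0, 307.0]] [[0.518, -0.239], [0.411, 0.122], [0.641, 0.132], [0.719, -0.201]] [ 0.5716 -0.051   0.006 ]
scene cream 650.5 [[397.5, 101.19999694824219], [413.8999938964844, 87.5999984741211], [438.29998779296875, 116.9000015258789], [422.0, 130.5]] [[0.326, 0.35], [0.298, 0.413], [0.413, 0.42], [0.437, 0.359]] [0.359  0.3947 0.006 ]
```

View pics/c0.png

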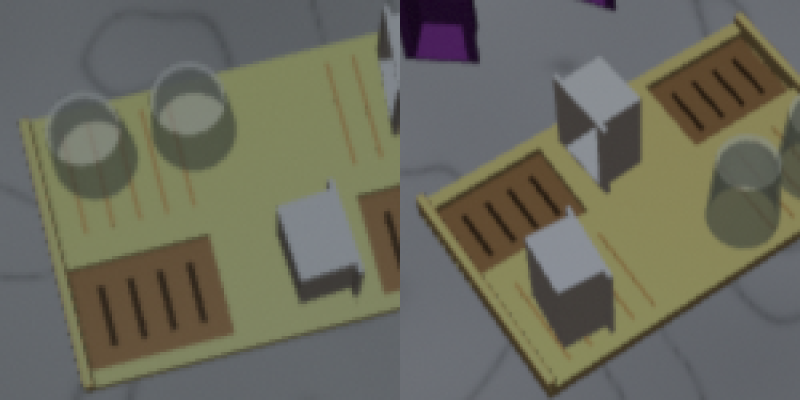

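```bash
cat > m.py <<'E'
from h import *
O=np.array([.530,-.067]);th=np.radians(13.3);ex=np.array([np.cos(th),np.sin(th)]);ey=np.array([-ex[1],ex[0]])
def tr(p): p=np.atleast_2d(p)[:,:2]-O; return np.c_[p@ex,p@ey]*1000
E
python3 -c "
from m import *
t=cv2.imread('pics/t0.png');s=cv2.imread('pics/s0.png')
for n,im,(x0,x1,y0,y1) in(('top',t,(270,350,120,225)),('scene',s,(235,300,170,295))):
  h=cv2.cvtColor(im,cv2.COLOR_BGR2HSV); k=cv2.inRange(h,(0,0,125),(180,45,255))
  z=np.zeros_like(k); z[y0:y1,x0:x1]=k[y0:y1,x0:x1]
  for c in cv2.findContours(z,0,2)[0]:
    if cv2.contourArea(c)>100:
      bx=cv2.boxPoints(cv2.minAreaRect(c)); ap=cv2.approxPolyDP(c,2,True).reshape(-1,2)
      print(n,cv2.contourArea(c),bx.round(1).tolist(),'\n tray',tr(onz(n,bx,.111)).round(1).tolist(),'ctr',tr(onz(n,[bx.mean(0)],.111)).round(1),'\n approx',ap.tolist(),tr(onz(n,ap,.111)).round(0).tolist())
c=np.array([[37,37],[37,-37],[-49,168],[-49,-168],[152,168],[152,-168]])
W=O+c[:,:1]/1e3*ex+c[:,1:]/1e3*ey
for n in('top','scene'):
  P=np.c_[W,[.006]*2+[.016]*4]; print(n,proj(n,P).round(1).tolist())
a=np.hstack([cv2.resize(t[175:225,270:320],(400,400),interpolation=0),cv2.resize(s[175:235,245:305],(400,400),interpolation=0)]);cv2.imwrite('pics/c1.png',a)
"
```

```text
top 449.0 [[280.1000061035156, 187.39999389648438], [298.8999938964844, 180.6999969482422], [308.79998779296875, 208.39999389648438], [290.0, 215.10000610351562]] 
 tray [[28.6, 7.9], [32.5, -34.7], [-30.9, -39.2], [-34.6, 3.0]] ctr [[ -1.2 -15.7]] 
 approx [[299, 181], [297, 185], [281, 190], [289, 211], [304, 206], [308, 208]] [[32.0, -35.0], [24.0, -28.0], [23.0, 7.0], [-26.0, 3.0], [-23.0, -31.0], [-30.0, -38.0]]
top 447.5 [[310.5, 127.80000305175781], [334.1000061035156, 123.80000305175781], [339.20001220703125, 154.3000030517578], [315.5, 158.1999969482422]] 
 tray [[140.7, -90.2], [136.2, -142.8], [66.8, -134.3], [71.3, -82.4]] ctr [[ 103.5 -112.4]] 
 approx [[315, 127], [318, 143], [314, 145], [317, 158], [319, 152], [321, 154], [322, 151], [338, 148], [333, 127], [319, 130]] [[140.0, -100.0], [103.0, -97.0], [101.0, -87.0], [71.0, -86.0], [83.0, -93.0], [77.0, -96.0], [83.0, -100.0], [81.0, -136.0], [130.0, -138.0], [131.0, -107.0]]
scene 466.0 [[240.6999969482422, 249.5], [258.20001220703125, 237.8000030517578], [273.8999938964844, 261.3999938964844], [256.3999938964844, 27
[... 232 characters left out ...]
 -134.0], [127.0, -139.0], [132.0, -105.0], [138.0, -100.0]]
scene 380.0 [[252.60000610351562, 188.39999389648438], [266.20001220703125, 175.89999389648438], [284.3999938964844, 195.8000030517578], [270.79998779296875, 208.1999969482422]] 
 tray [[-31.5, -36.5], [-42.1, 5.4], [22.8, 7.9], [32.3, -33.1]] ctr [[ -4.2 -14.2]] 
 approx [[268, 181], [257, 189], [253, 188], [271, 208], [274, 202], [284, 196]] [[-29.0, 1.0], [-25.0, -30.0], [-32.0, -35.0], [32.0, -32.0], [23.0, -19.0], [23.0, 7.0]]
top [[267.4, 197.1], [298.2, 189.1], [220.9, 246.7], [363.1, 209.2], [200.7, 163.7], [339.0, 128.5]]
scene [[298.6, 220.0], [271.7, 236.2], [322.1, 166.2], [200.6, 235.8], [376.5, 224.8], [250.1, 305.7]]
```

View pics/c1.png

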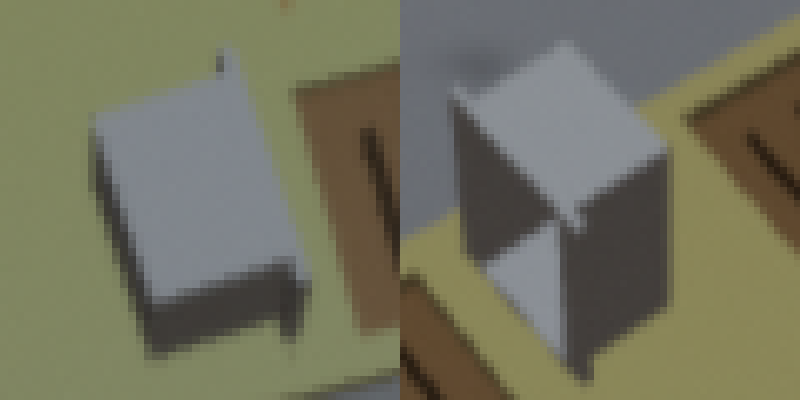

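move_arm:
  rows:
    - [0.0912,0.2156,-0.7027,0,-46]
    - [0.0912,0.2156,-0.7027,0,-46]
    - [0.0912,0.2156,-0.7027,0,-46]
    - [0.0912,0.2156,-0.7027,0,-46]
    - [0.0912,0.2156,-0.7027,0,-46]
    - [0.0912,0.2156,-0.7027,0,-46]
    - [0.0912,0.2156,-0.7027,0,-46]
    - [0.0912,0.2156,-0.7027,0,-46]
    - [0.0912,0.2156,-0.7027,0,-46]
    - [0.0912,0.2156,-0.7027,0,-46]

```text
clock: 0.93
eef_pos: [0.4391, 0.2239, 0.2139]
tool_rot: [0.0, 0.594, 0.804, -0.0]
force: [1.4, 0.1, -0.4]
gripper_width: 1.0
finger_force: 0.0
```

move_arm:
  rows:
    - [0.0912,0.093,-0.303,0,0]
    - [0.0912,0.093,-0.303,0,0]
    - [0.0912,0.093,-0.303,0,0]
    - [0.0912,0.093,-0.303,0,0]
    - [0.0912,0.093,-0.303,0,0]
    - [0.0912,0.093,-0.303,0,0]
    - [0.0912,0.093,-0.303,0,0]
    - [0.0912,0.093,-0.303,0,0]
    - [0.0912,0.093,-0.303,0,0]
    - [0.0912,0.093,-0.303,0,0]

```text
clock: 1.77
eef_pos: [0.532, -0.0782, 0.2136]
tool_rot: [-0.0, 0.595, 0.804, -0.0]
force: [-0.2, -0.5, 1.1]
gripper_width: 1.004
finger_force: 0.0
```

move_arm:
  rows:
    - [0.0912,0,0,-0.04,0]
    - [0.0912,0,0,-0.07,0]
    - [0.0912,0,0,-0.1,0]
    - [0.0912,0,0,-0.12,0]
    - [0.0912,0,0,-0.138,0]
    - [0.0912,0,0,-0.138,0]
    - [0.0912,0,0,-0.138,0]
    - [0.04,0,0,-0.138,0]
    - [0.04,0,0,-0.138,0]
    - [0.04,0,0,-0.138,0]

```text
clock: 2.6
eef_pos: [0.5328, -0.0771, 0.0772]
tool_rot: [0.001, 0.594, 0.804, 0.0]
force: [0.2, -0.3, -0.1]
gripper_width: 0.811
finger_force: 0.0
```

move_arm:
  rows:
    - [0.04,0,0,0,0]
    - [0.04,0,0,0,0]
    - [0.04,0,0,0,0]
    - [0.04,0,0,0,0]
    - [0.04,0,0,0,0]
    - [0.04,0,0,0,0]
    - [0.04,0,0,0,0]

```text
clock: 3.18
eef_pos: [0.5323, -0.0772, 0.0762]
tool_rot: [0.0, 0.594, 0.804, 0.0]
force: [-2.1, -0.1, 6.1]
gripper_width: 0.583
finger_force: 30.0
```

move_arm:
  rows:
    - [0.04,0,0,0.008,0]
    - [0.04,0,0,0.008,0]
    - [0.04,0.0038,-0.0161,0.008,-3.7]
    - [0.04,0.0038,-0.0161,0.008,-3.7]
    - [0.04,0.0038,-0.0161,0.008,-3.7]
    - [0.04,0.0038,-0.0161,0.001,-3.7]
    - [0.04,0.0038,-0.0161,0.001,-3.7]
    - [0.04,0.0038,-0.0161,0.001,-3.7]

```text
clock: 3.85
eef_pos: [0.5356, -0.0928, 0.0763]
tool_rot: [-0.0, 0.619, 0.785, -0.0]
force: [-0.2, 0.1, -0.1]
gripper_width: 0.577
finger_force: 30.0
```

```bash
python3 -c "
from m import *
t=snap('top','t1.png');s=snap('scene','s1.png');st=ctrl.get_state()
print(tr(st['eef_pos']),st['eef_pos'],st['force'],st['gripper_width'])
t=cv2.imread('pics/t1.png');s=cv2.imread('pics/s1.png')
cv2.imwrite('pics/c2.png',np.hstack([cv2.resize(t[125:250,250:375],(400,400),interpolation=2),cv2.resize(s[170:270,200:300],(400,400),interpolation=2)]))"
```

```text
[[ -0.57304227 -26.46464209]] [ 0.53553051 -0.09288666  0.0764933 ] [-0.10455383 -0.37748543 -1.08987188] 0.5756006702228239
```

View pics/c2.png

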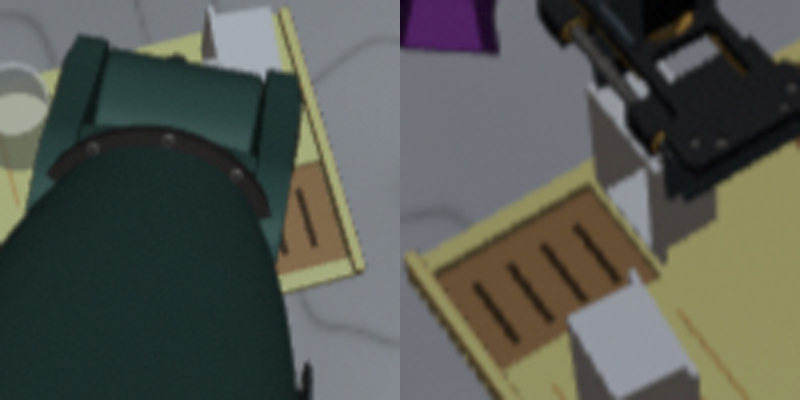

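move_arm:
  rows:
    - [0.0912,0,0,0,0]
    - [0.0912,0,0,0,0]
    - [0.0912,0,0,0,0]
    - [0.0912,0,0,0,0]
    - [0.0912,0,0,0.02,0]
    - [0.0912,0,0,0.055,0]
    - [0.03,-0.0035,0.015,0.055,0]
    - [0.03,-0.0106,0.0448,0.055,0]
    - [0.03,-0.0106,0.0448,0.055,0]
    - [0.03,-0.0106,0.0448,0.055,0]

```text
clock: 4.78
eef_pos: [0.5251, -0.0477, 0.1321]
tool_rot: [0.0, 0.619, 0.785, 0.0]
force: [0.8, -0.3, 0.0]
gripper_width: 0.744
finger_force: 0.0
```

move_arm:
  rows:
    - [0.03,0,0,0,0]
    - [0.03,0,0,-0.02,0]
    - [0.03,0,0,-0.043,0]
    - [0.03,0,0,-0.043,0]
    - [0.03,0,0,-0.043,0]

```text
clock: 5.2
eef_pos: [0.5247, -0.0489, 0.0883]
tool_rot: [-0.001, 0.62, 0.784, -0.001]
force: [-0.1, -0.2, 0.0]
gripper_width: 0.373
finger_force: 0.0
```

```bash
python3 -c "
from m import *
st=ctrl.get_state()
print(tr(st['eef_pos']),st['eef_pos'],st['force'],st['gripper_width'])
s=snap('scene','s2.png')
s=cv2.imread('pics/s2.png')
cv2.imwrite('pics/c3.png',cv2.resize(s[130:280,190:390],(800,600),interpolation=2))"
```

```text
[[-1.00631308 18.79089087]] [ 0.52469784 -0.0489446   0.08826469] [-0.11837751 -0.21845701  0.02098969] 0.37339092887458
```

View pics/c3.png

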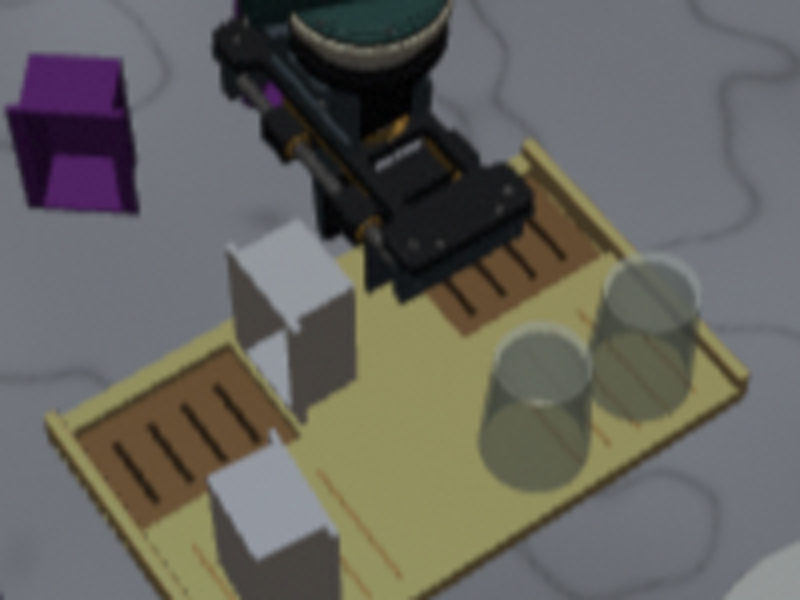

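move_arm:
  rows:
    - [0.03,0.0023,-0.0097,0,0]
    - [0.03,0.0037,-0.0156,0,0]
    - [0.03,0.0048,-0.0204,0,0]
    - [0.03,0.006,-0.0253,0,0]
    - [0.03,0.0071,-0.0302,0,0]
    - [0.03,0.0083,-0.035,0,0]
    - [0.03,0.0094,-0.0399,0,0]
    - [0.03,0.0106,-0.0448,0,0]
    - [0.03,0.0117,-0.0496,0,0]
    - [0.03,0.0129,-0.0545,0,0]

```text
clock: 6.08
eef_pos: [0.5383, -0.1034, 0.0889]
tool_rot: [-0.0, 0.62, 0.785, -0.0]
force: [0.0, 0.8, 0.3]
gripper_width: 0.329
finger_force: 0.0
```

move_arm:
  rows:
    - [0.03,0.0012,-0.0049,0,0]
    - [0.03,0.0023,-0.0097,0,0]
    - [0.03,0.0023,-0.0097,0,0]
    - [0.03,0.0023,-0.0097,0,0]

```text
clock: 6.42
eef_pos: [0.5405, -0.1129, 0.0889]
tool_rot: [-0.0, 0.62, 0.785, 0.0]
force: [0.2, 0.6, 1.0]
gripper_width: 0.326
finger_force: 0.0
```

```bash
python3 -c "
from m import *
st=ctrl.get_state()
print(tr(st['eef_pos']),st['eef_pos'],st['force'],st['gripper_width'])
s=snap('scene','s3.png')
s=cv2.imread('pics/s3.png')
cv2.imwrite('pics/c4.png',cv2.resize(s[150:300,190:390],(800,600),interpolation=2))"
```

```text
[[ -0.29704553 -47.08526773]] [ 0.54054288 -0.11289072  0.08889628] [0.23654106 0.55955018 0.9572306 ] 0.32602161207542224
```

View pics/c4.png

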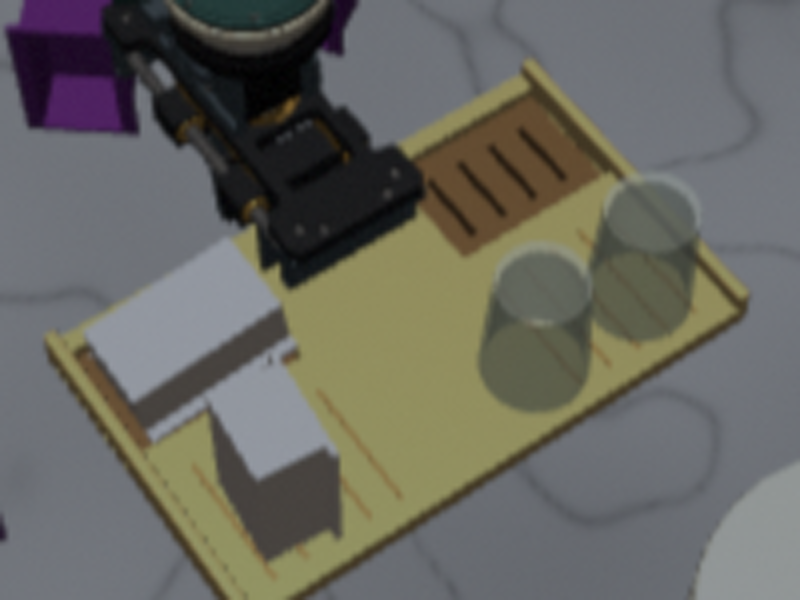

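move_arm:
  rows:
    - [0.03,-0.003,0.012,0.03,0]
    - [0.03,-0.006,0.03,0.06,0]
    - [0.03,-0.03,0.3,0.1,0]
    - [0.03,-0.03,0.3,0.1,0]
    - [0.03,-0.03,0.3,0.1,0]
    - [0.03,-0.03,0.3,0.1,0]
    - [0.03,-0.03,0.3,0.1,0]
    - [0.03,-0.03,0.3,0.1,0]
    - [0.03,-0.03,0.3,0.1,0]
    - [0.03,-0.03,0.3,0.1,0]

```text
clock: 7.3
eef_pos: [0.5103, 0.1914, 0.1899]
tool_rot: [0.0, 0.618, 0.786, 0.001]
force: [0.3, -0.9, 1.2]
gripper_width: 0.328
finger_force: 0.0
```

```bash
cat > v.py <<'E'
from m import *
import sys
k=sys.argv[1]
for n,f,(x0,x1,y0,y1) in(('top',f't{k}.png',(290,370,165,225)),('scene',f's{k}.png',(200,270,195,268))):
  snap(n,f); im=cv2.imread('pics/'+f); h=cv2.cvtColor(im,cv2.COLOR_BGR2HSV); m=cv2.inRange(h,(0,0,115),(180,45,255))
  z=np.zeros_like(m); z[y0:y1,x0:x1]=m[y0:y1,x0:x1]
  for c in cv2.findContours(z,0,2)[0]:
    if cv2.contourArea(c)>100:
      ap=cv2.approxPolyDP(c,2,True).reshape(-1,2); print(n,ap.tolist(),tr(onz(n,ap,.048)).round(0).tolist())
  for Z in(.048,.010):
    w=26.5 if Z>.02 else 33.5
    c=np.array([[w,-57],[-w,-57],[-w,-152],[w,-152]])/1e3; P=np.c_[O+c[:,:1]*ex+c[:,1:]*ey,[Z]*4]; print('exp',proj(n,P).round(1).tolist())
a=np.hstack([cv2.resize(cv2.imread(f'pics/t{k}.png')[150:230,290:370],(400,400),interpolation=2),cv2.resize(cv2.imread(f'pics/s{k}.png')[195:275,195:275],(400,400),interpolation=2)]);cv2.imwrite(f'pics/v{k}.png',a)
E
python3 v.py 4
```

```text
top [[349, 177], [310, 186], [316, 208], [355, 199]] [[26.0, -152.0], [28.0, -61.0], [-24.0, -61.0], [-26.0, -151.0]]
top [[352, 165], [365, 208], [362, 212], [346, 218], [350, 224], [369, 224], [369, 165]] [[51.0, -167.0], [-52.0, -167.0], [-59.0, -158.0], [-63.0, -119.0], [-78.0, -124.0], [-89.0, -165.0], [41.0, -204.0]]
exp [[308.4, 187.2], [314.7, 209.6], [355.5, 198.9], [348.9, 176.7]]
exp [[306.9, 188.0], [314.6, 215.5], [354.2, 205.1], [346.2, 177.8]]
scene [[200, 238], [200, 267], [219, 267]] [[-27.0, -178.0], [33.0, -212.0], [56.0, -180.0]]
scene [[263, 235], [227, 257], [228, 260], [242, 250], [252, 267], [268, 262], [269, 255], [259, 239]] [[45.0, -63.0], [46.0, -154.0], [53.0, -156.0], [50.0, -120.0], [95.0, -124.0], [104.0, -91.0], [92.0, -80.0], [48.0, -76.0]]
scene [[200, 233], [212, 229], [211, 234], [222, 249], [259, 226], [248, 209], [269, 195], [200, 195], [200, 222], [211, 219], [219, 225], [217, 228], [200, 226]] [[-37.0, -171.0], [-31.0, -145.0], [-22.0, -153.0], [23.0, -153.0], [21.0, -58.0], [-30.0, -54.0], [-34.0, 5.0], [-123.0, -122.0], [-61.0, -157.0], [-54.0, -134.0], [-31.0, -128.0], [-27.0, -135.0], [-53.0, -163.0]]
exp [[260.8, 227.6], [247.5, 210.7], [210.4, 232.1], [223.2, 249.9]]
exp [[263.3, 238.7], [246.9, 217.7], [210.8, 238.6], [226.6, 260.7]]
```

View pics/v4.png

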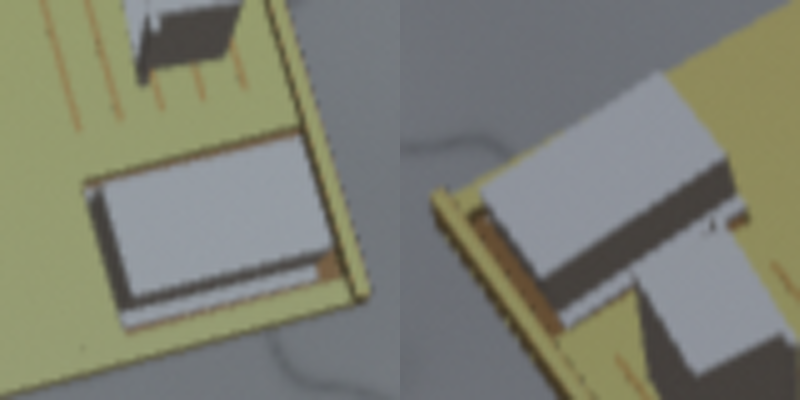

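```bash
cat > tri.py <<'E'
from m import *
import sys
k=sys.argv[1]; Q={}
for n,f,c0 in(('top',f't{k}.png',(332,192)),('scene',f's{k}.png',(235,229))):
  g=cv2.imread('pics/'+f); v=g.max(2).astype(np.uint8); h=cv2.cvtColor(g,cv2.COLOR_BGR2HSV)
  m=cv2.inRange(h,(0,0,112),(180,38,255))if n=='top' else cv2.inRange(h,(0,0,int(0.88*h[c0[1],c0[0],2])),(180,45,255))
  m=cv2.morphologyEx(m,cv2.MORPH_OPEN,np.ones((5,5)))
  _,l=cv2.connectedComponents(m); b=(l==l[c0[1],c0[0]]).astype(np.uint8)
  c=max(cv2.findContours(b,0,2)[0],key=cv2.contourArea); r=cv2.boxPoints(cv2.minAreaRect(c)); ap=cv2.approxPolyDP(c,3,True).reshape(-1,2)
  e=v[c0[1],c0[0]]; print(n,cv2.contourArea(c),ap.tolist(),r.round(1).tolist())
  Q[n]=cv2.cornerSubPix(v,ap.astype(np.float32).reshape(-1,1,2),(3,3),(-1,-1),(3,50,.01)).reshape(-1,2); print(Q[n].round(1).tolist())
for a in Q['top']:
  for b in Q['scene']:
    (c1,d1),(c2,d2)=ray('top',[a]),ray('scene',[b]); d1,d2=d1[0],d2[0]
    s=np.linalg.lstsq(np.c_[d1,-d2],c2-c1,rcond=None)[0]; p,q=c1+s[0]*d1,c2+s[1]*d2
    if np.linalg.norm(p-q)<.008 and .0<p[2]<.09: print(a.round(1),b.round(1),'gap mm',(np.linalg.norm(p-q)*1e3).round(1),'tray',tr((p+q)/2).round(1),'z',((p+q)[2]*500).round(1))
E
python3 tri.py 4
```

```text
top 914.5 [[350, 179], [311, 186], [316, 207], [355, 199]] [[309.79998779296875, 185.8000030517578], [350.6000061035156, 176.1999969482422], [356.0, 199.5], [315.20001220703125, 209.0]]
[[351.29998779296875, 179.5], [309.79998779296875, 184.8000030517578], [316.0, 207.0], [356.5, 196.3000030517578]]
scene 861.0 [[248, 211], [213, 230], [222, 247], [257, 226]] [[210.5, 231.6999969482422], [247.1999969482422, 207.1999969482422], [259.20001220703125, 225.1999969482422], [222.5, 249.6999969482422]]
[[245.5, 209.10000610351562], [213.0, 230.0], [222.0, 247.0], [259.6000061035156, 226.0]]
[351.3 179.5] [222. 247.] gap mm 4.6 tray [[  19.4 -153.1]] z 50.7
[309.8 184.8] [259.6 226. ] gap mm 0.6 tray [[ 28.2 -60.4]] z 60.4
[316. 207.] [245.5 209.1] gap mm 2.5 tray [[-24.3 -61.1]] z 61.2
[356.5 196.3] [213. 230.] gap mm 6.9 tray [[ -22.  -150.4]] z 61.0
```

move_arm:
  rows:
    - [0.03,0.0215,-0.2682,0,0]
    - [0.03,0.0215,-0.2682,0,0]
    - [0.03,0.0215,-0.2682,0,0]
    - [0.03,0.0215,-0.2682,0,0]
    - [0.03,0.0215,-0.2682,0,0]
    - [0.03,0.0215,-0.2682,0,0]
    - [0.03,0.0215,-0.2682,0,0]
    - [0.03,0.0215,-0.2682,0,0]
    - [0.03,0.0215,-0.2682,0,0]
    - [0.03,0.0215,-0.2682,0,0]

```text
clock: 8.23
eef_pos: [0.5314, -0.0811, 0.1886]
tool_rot: [-0.0, 0.62, 0.784, -0.0]
force: [-0.0, 1.0, -0.1]
gripper_width: 0.324
finger_force: 0.0
```

move_arm:
  rows:
    - [0.03,0,0,-0.04,0]
    - [0.03,0,0,-0.08,0]
    - [0.03,0,0,-0.11,0]
    - [0.03,0,0,-0.135,0]
    - [0.03,0,0,-0.153,0]
    - [0.03,0,0,-0.153,0]
    - [0.03,0,0,-0.153,0]

```text
clock: 8.82
eef_pos: [0.5314, -0.08, 0.0356]
tool_rot: [-0.001, 0.619, 0.785, -0.0]
force: [-0.6, -1.3, -0.1]
gripper_width: 0.327
finger_force: 0.0
```

```bash
python3 -c "
from m import *
st=ctrl.get_state(); print(tr(st['eef_pos']),st['eef_pos'],st['force'])"
```

```text
[[ -1.62178945 -12.96957054]] [ 0.53140536 -0.0799948   0.03557822] [-0.56924841 -1.30813472 -0.11688205]
```

move_arm:
  rows:
    - [0.03,0.0023,-0.0097,0,0]
    - [0.03,0.0046,-0.0195,0,0]
    - [0.03,0.0055,-0.0234,0,0]
    - [0.03,0.006,-0.0253,0,0]
    - [0.03,0.0064,-0.0272,0,0]
    - [0.03,0.0067,-0.0282,0,0]
    - [0.03,0.0069,-0.0292,0,0]
    - [0.03,0.0071,-0.0302,0,0]
    - [0.03,0.0071,-0.0302,0,0]

```text
clock: 9.57
eef_pos: [0.5391, -0.1111, 0.0359]
tool_rot: [-0.0, 0.62, 0.785, -0.0]
force: [0.3, -0.5, -0.7]
gripper_width: 0.33
finger_force: 0.0
```

```bash
python3 -c "
from m import *
st=ctrl.get_state(); print(tr(st['eef_pos']),st['eef_pos'],st['force'])"
python3 v.py 5;python3 tri.py 5|grep -v top
```

```text
[[ -1.2857438  -44.98813772]] [ 0.53909825 -0.11107729  0.03593575] [ 0.27932725 -0.51961307 -0.7279499 ]
top [[352, 177], [346, 202], [358, 199]] [[24.0, -159.0], [-28.0, -129.0], [-28.0, -157.0]]
top [[353, 165], [364, 209], [351, 213], [351, 222], [369, 224], [369, 165]] [[50.0, -169.0], [-54.0, -164.0], [-55.0, -133.0], [-74.0, -128.0], [-89.0, -165.0], [41.0, -204.0]]
exp [[308.4, 187.2], [314.7, 209.6], [355.5, 198.9], [348.9, 176.7]]
exp [[306.9, 188.0], [314.6, 215.5], [354.2, 205.1], [346.2, 177.8]]
scene [[269, 254], [258, 237], [257, 241], [223, 259], [225, 261], [242, 250], [252, 267], [259, 267], [269, 262]] [[90.0, -79.0], [43.0, -75.0], [49.0, -82.0], [45.0, -164.0], [51.0, -163.0], [50.0, -120.0], [95.0, -124.0], [103.0, -112.0], [106.0, -89.0]]
scene [[200, 237], [200, 267], [219, 267]] [[-29.0, -176.0], [33.0, -212.0], [56.0, -180.0]]
scene [[200, 195], [200, 222], [212, 220], [219, 225], [217, 228], [211, 225], [200, 226], [200, 234], [207, 232], [220, 250], [257, 229], [245, 213], [242, 204], [230, 195]] [[-123.0, -122.0], [-61.0, -157.0], [-51.0, -133.0], [-31.0,
[... 1205 characters left out ...]
, [393.79998779296875, 375.79998779296875], [390.0, 347.0], [384.1000061035156, 339.79998779296875], [358.5, 334.29998779296875], [356.29998779296875, 224.6999969482422], [351.0, 224.0], [348.29998779296875, 212.5], [363.0, 206.0], [350.8999938964844, 153.6999969482422], [343.20001220703125, 151.60000610351562]]
scene 844.5 [[255, 224], [240, 214], [211, 231], [211, 237], [219, 248], [224, 248], [253, 231]] [[208.1999969482422, 232.3000030517578], [246.60000610351562, 209.8000030517578], [257.6000061035156, 228.39999389648438], [219.1999969482422, 251.0]]
[[255.0, 224.0], [240.0, 214.0], [211.0, 231.0], [208.39999389648438, 234.60000610351562], [219.0, 248.0], [224.0, 248.0], [253.0, 231.0]]
```

View pics/v5.png

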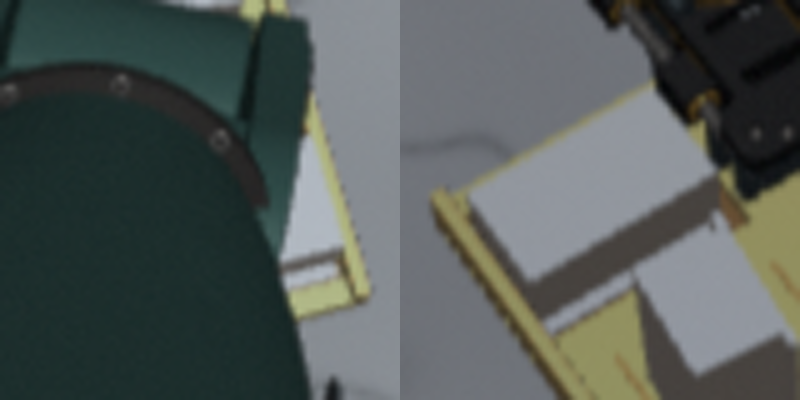

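move_arm:
  rows:
    - [0.03,-0.003,0.012,0,0]
    - [0.03,-0.006,0.02,0.03,0]
    - [0.03,-0.006,0.03,0.07,0]
    - [0.03,-0.03,0.3,0.15,0]
    - [0.03,-0.03,0.3,0.15,0]
    - [0.03,-0.03,0.3,0.15,0]
    - [0.03,-0.03,0.3,0.15,0]
    - [0.03,-0.03,0.3,0.15,0]
    - [0.03,-0.03,0.3,0.15,0]
    - [0.03,-0.03,0.3,0.15,0]

```text
clock: 10.5
eef_pos: [0.508, 0.1921, 0.1869]
tool_rot: [0.0, 0.62, 0.785, 0.0]
force: [0.2, -0.0, 0.4]
gripper_width: 0.331
finger_force: 0.0
```

```bash
python3 v.py 6|grep -v exp|head -3;python3 tri.py 6
```

```text
top [[357, 203], [317, 214], [351, 207]] [[-36.0, -153.0], [-37.0, -59.0], [-42.0, -137.0]]
top [[352, 177], [312, 187], [318, 208], [358, 199]] [[24.0, -159.0], [25.0, -65.0], [-25.0, -65.0], [-28.0, -157.0]]
top [[352, 165], [365, 208], [362, 212], [346, 218], [351, 224], [369, 224], [369, 165]] [[51.0, -167.0], [-52.0, -167.0], [-59.0, -158.0], [-63.0, -119.0], [-79.0, -126.0], [-89.0, -165.0], [41.0, -204.0]]
top 922.0 [[352, 178], [313, 187], [318, 208], [357, 199]] [[311.6000061035156, 186.8000030517578], [352.6000061035156, 176.10000610351562], [358.5, 198.8000030517578], [317.5, 209.5]]
[[351.70001220703125, 176.39999389648438], [313.8999938964844, 184.5], [319.0, 210.89999389648438], [358.5, 199.0]]
scene 852.5 [[246, 214], [211, 231], [219, 248], [255, 229]] [[208.1999969482422, 232.1999969482422], [246.10000610351562, 209.89999389648438], [257.20001220703125, 228.6999969482422], [219.1999969482422, 251.0]]
[[246.0, 214.0], [211.0, 231.0], [217.5, 249.60000610351562], [257.6000061035156, 229.0]]
[351.7 176.4] [217.5 249.6] gap mm 5.8 tray [[  23.2 -160. ]] z 53.2
[313.9 184.5] [257.6 229. ] gap mm 3.4 tray [[ 28.6 -68.3]] z 55.8
[319.  210.9] [246. 214.] gap mm 6.0 tray [[-28.7 -63.9]] z 37.4
```

View pics/v6.png

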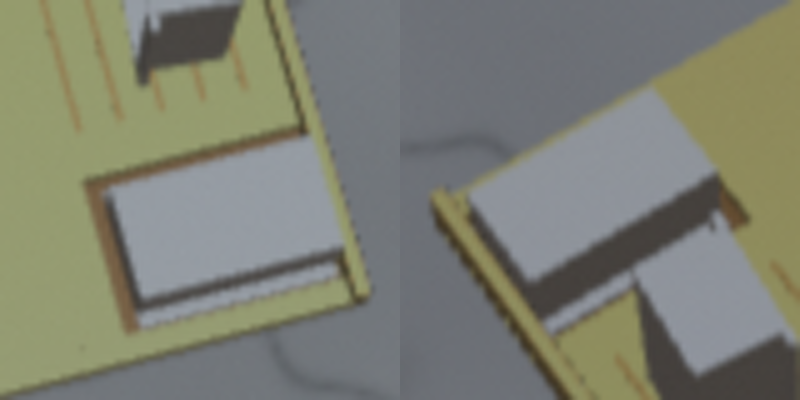

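```bash
python3 -c "
from h import *
print(ctrl.job_done())"
```

```text
the job is handed in; nothing more can be done
None
```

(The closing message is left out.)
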